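# Feed a specimen vial down the infeed chute to the escapement stop

## Robot

A 7-joint arm with a two-finger parallel gripper is mounted at the origin on a cart in front of the work surface, level with it; the furniture and walls round the work are solid. World frame = base frame: x ahead of the robot, y to its left, z up, the work surface at z = 0. Lengths are in mm, angles in degrees, forces in N, time in s.
With the tool pointing down it reaches from about 400 to 850 mm from the base axis. Payload 10.4 kg.
Tool frame: the origin (TCP) lies at the centre of the arm's flange, where the gripper is bolted on; the fingertips stand 173 mm ahead of it and the grasp point (between the pads) lies robot.grasp_offset ahead of it (robot.grasp_offset is the distance from the TCP to the grasp point, in mm); z points along the fingers, y is the line along which they close (so a half turn about z gives the same grasp; the last joint's range is limited). The gripper opens to 85 mm and grips with 20 to 120 N. Pads are 22 mm wide; open, the fingers measure 114 mm over their backs; the gripper's body (76 mm by 85 mm) begins 54 mm behind the grasp point. The pads swing forward as they close: fully open they stand 13 mm farther back than shut.
Start: joints at [63.564, 19.034, -3.707, 83.658, 1.238, 77.344, -5.071], TCP at [265.547, -565.789, 404.738] pointing down, gripper open.
Joint ranges: [-148.97, 148.97], [-28.65, 121.19], [-84.17, 76.75], [9.2, 138.47], [-72.65, 252.65], [3.7, 117.97], [-149.18, 149.18]. Speed limits (degrees/s): [127.2, 127.2, 159.86, 159.86, 180, 180, 180].

## Interface

Orientations are given as a 3x3 rotation matrix whose columns are the frame's x, y, z axes.
In Python, from station import robot gives the robot as it stands. The module is installed in compiled form; this text tells all that it offers.
- The arm moves only by the shell command python3 -m inch 'ROWS'. ROWS is JSON, a list of rows, each an object with "translation": the shift along the tool's x, y, z each as a share of 0.8 m, from -1 to 1, a list of three; "delta_rot": the turn, a rotation vector about the tool's x, y, z each as a share of 60 degrees, from -1 to 1, a list of three; "fingers": the closure, from -1 (fully open) to 1 (shut). A call has exactly 10 rows; each row is the pose to reach, as a shift and turn from the pose commanded when the call began, along the tool's axes at that moment; what a row does not reach only later rows make up. A row lasts 1/10 s, in which the tool goes at most 50 mm and 8.59 degrees, less where a joint would pass 70% of its speed; a pose out of reach is approached as far as the arm can. A call with a number of a shift or a turn outside -1 to 1 is refused whole. A call with a gripper value outside its range is refused whole. The fingers move at their own pace and stop on an object; the grip force is fixed at half the most. Time passes only in rows, so rows that repeat a pose let the fingers close, or fill a call up. It gives the time, the measured TCP pose, the force, the opening and the grip force at its end, in the units of the state.
- robot.observe(): the state, without advancing time (a new reading comes with each control period).
- robot.capture(name): name is "scene" or "side" or "wrist"; returns a dict with "img" (480x640x3 uint8, red, green, blue), "z_map" (480x640 float32, mm along the optical axis (not along the pixel's ray), 0 where there is no reading), "fovy" (degrees; the focal length in pixels is half the picture's height over the tangent of half this angle, whatever the lens; pixels are square), "cx", "cy" (the principal point, pixels), "k1" (the pictures are not rectified: a ray, as slopes to the right and down, at radius r is drawn at 1 + k1 r^2 times it, then the intrinsics apply), "view" (4x4, takes a point from world to camera coordinates); the wrist camera has in their place "T_tool_cam" (4x4, takes a point from camera to tool coordinates, whose origin is the TCP and whose axes are the flange's). Camera axes: x right, y up, looking along -z (the intrinsics and any distortion apply to the point x, -y, -z); pixel columns grow to the right and rows downward; lengths in mm; the calibration is good to about 2 mm. A picture is of the moment at which its call begins: read the wrist's pose just before it.
- robot.sign_off(): hands the job in; it is judged then, once.
The state is a dict: "time_s": time; "joints": joint angles; "qd": joint speeds; "tau": joint torques, N m; "tool_pos": TCP position; "eef_rot": TCP orientation; "contact_force": force on the tool from outside, world axes, zero at the start; "moment": the same for the moment, N m; "opening": opening from 0.0 (shut) to 1.0 (fully open); "gripper_force": force on a finger pad.
Only numpy, scipy, OpenCV 4.12 (cv2) and the standard library are available. Lean on these libraries where they do the work, as an engineer would, in place of code of your own. Each camera call takes 0.05 s, during which the arm holds its last target. There are 200 camera calls.

## Task

Stand the small red-lidded specimen vial in the raised upper end of the sloped metal chute and let go of it there. Then push it down the chute until it meets the sprung black stop, press it home firmly but gently so that the stop clearly gives, and leave the vial standing in the channel, resting against the stop. Leave the larger jar, the cup and the cassette where they are.

Things in the scene. Friction and masses are not known exactly. Their poses are not given: they have to be found in the camera images.
- vial: The small screw-lid specimen vial: clear body 42 mm in diameter, red lid 45 mm in diameter, 73 mm tall in all, lid from 59 mm up; 80 to 170 g. Stands upright loose on the white work surface. Origin at the centre of its underside, z up through the lid. Grip it round the body, from any side.
- chute_bed: Sloped aluminium channel of the chute, fixed. Origin on the channel floor, mid-width, at the loading spot near the upper end, 75 mm above the work surface; x downhill (slope 0.21 rad), y across, z normal to the floor. Floor from x = -30 (open upper end) to +235 mm; walls 14 mm high, 50 mm apart inside, 56 outside. Loading zone for the vial's centre: x = -20 to +60 mm.
- chute: The chute's stand: grey base plate 250 x 100 x 6 mm with aluminium legs, carrying the channel; fixed. Origin at the centre of the plate's underside, x level in the downhill direction, z up. The slope is too gentle for the vial to slide by itself; drag on the vial when pushed is about 1 N.
- gate: Escapement gate: grey block 52 mm high, 62 wide, 16 thick, fixed across the low end of the channel, 218 mm downhill of the loading spot. Origin at its foot on the channel floor, axes as the channel's. It carries the stop.
- gate_face (a point): Point on the gate where the stop's rod comes out, 28 mm above the channel floor, mid-width, on the gate's uphill face. The stop is a black round head 24 mm across on this rod, facing uphill. The rod is clamped at a setting that differs each time and is not measured: at rest the head's face stands 33 to 59 mm uphill of this point. Find it by feel.
- gate_axis (a point): Point on the axis of the stop inside the gate, 28 mm above the floor. The stop is sprung (and damped: slow pushing feels true): 1.2 N per mm from first touch, up to 8 mm (about 10 N), then hard. Pressing home means 4 N or more on it for a moment; above 20 N damages it. Let go, its spring moves the vial back up to 8 mm; it stays touching. 
- jar: Bystander: larger red-lidded specimen jar, 66 mm in diameter, 84 mm tall. Origin at the centre of its underside.
- cup: Bystander: white-lidded blue and white specimen cup, 72 mm in diameter, 82 mm tall. Origin at the centre of its underside.
- cassette: Bystander: flat white tissue cassette, 28 x 40 x 7 mm, lying on the surface. Origin at the centre of its underside.
Mind the look-alikes: they are no part of the job. What is shaped like the vial but turquoise is not meant.

How it is judged (in metres and radians):
On the way, in this order (a step that is already met when the one before it is completed fails the run):
1. the vial stands in the channel within the loading zone at the upper end, let go (y of vial in the frame of chute_bed between -0.008 and 0.008 m and z of vial in the frame of chute_bed between -0.004 and 0.006 m and angle between the z axis of vial and the z axis of chute_bed, either way round below 0.12 rad and x of vial in the frame of chute_bed between -0.02 and 0.06 m and contact force between the fingers and vial below 0.05 N and linear speed of vial below 0.02 m/s), for 0.2 s.
2. the vial, in the channel, is pressed against the sprung stop with at least 4 N (y of vial in the frame of chute_bed between -0.008 and 0.008 m and z of vial in the frame of chute_bed between -0.004 and 0.006 m and angle between the z axis of vial and the z axis of chute_bed, either way round below 0.12 rad and contact force between vial and gate above 4 N), for 0.2 s.
At the end, for the whole second after the job is handed in: The vial stands in the channel (centre within 8 mm of the channel's mid-line, base within 6 mm of its floor, square to the floor within 0.12 rad), still touching the stop of the gate, at rest and let go (y of vial in the frame of chute_bed between -0.008 and 0.008 m and z of vial in the frame of chute_bed between -0.004 and 0.006 m and angle between the z axis of vial and the z axis of chute_bed, either way round below 0.12 rad and contact force between vial and gate above 0.02 N and contact force between the fingers and vial below 0.05 N and linear speed of vial below 0.01 m/s).
It fails at once if the stop is loaded with more than 20 N (contact force between vial and gate above 20 N).
It fails at once if the jar, the cup or the cassette is moved by more than 20 mm (distance of any of jar, cup, cassette from where it was at the start of the episode above 0.02 m).
It also fails if it takes over 64 s, if anything falls off the work surface, if the arm or the gripper's body presses on something with over 40 N, if the wrist force passes 120 N, or if a joint passes its speed limit or range.

## Working session

There is one attempt and no reset: what is moved stays moved. The work goes in short steps, Python scripts to look and compute and a shell command to move; the robot and the scene stay as the last step left them, time stands still between calls to the robot, and variables do not carry over. Pictures are saved under pics/ and viewed, at most 10 in all, crops included, and the job is handed in when it is done.

```bash
mkdir -p pics; cat > h.py <<'E'
import numpy as np, cv2
from station import robot
def cap(n):
    s=robot.observe(); c=robot.capture(n); c['s']=s
    if 'view' in c: c['T']=np.linalg.inv(np.array(c['view']))
    else:
        W=np.eye(4); W[:3,:3]=np.array(s['eef_rot']); W[:3,3]=s['tool_pos']; c['T']=W@np.array(c['T_tool_cam'])
    return c
def slopes(c,uv):
    f=240/np.tan(np.radians(c['fovy'])/2); d=(np.atleast_2d(uv).astype(float)-[c['cx'],c['cy']])/f
    p=d.copy()
    for _ in range(20): p=d/(1+c['k1']*(p**2).sum(1,keepdims=True))
    return p
def pts(c,uv):  # world points by depth
    uv=np.atleast_2d(uv); p=slopes(c,uv); z=c['z_map'][uv[:,1].astype(int),uv[:,0].astype(int)][:,None]
    q=np.hstack([p[:,:1]*z,-p[:,1:]*z,-z]); return q@c['T'][:3,:3].T+c['T'][:3,3], z[:,0]>0
def plane(c,uv,h):
    p=slopes(c,uv); d=np.hstack([p[:,:1],-p[:,1:],-np.ones((len(p),1))])@c['T'][:3,:3].T; o=c['T'][:3,3]
    return o+d*((h-o[2])/d[:,2])[:,None]
def save(c,n,box=None,k=1):
    im=c['img'][:,:,::-1]
    if box: im=im[box[1]:box[3],box[0]:box[2]]
    cv2.imwrite('pics/'+n,cv2.resize(im,None,fx=k,fy=k,interpolation=cv2.INTER_CUBIC))
E
python3 - <<'E'
from h import *
print(robot.grasp_offset, robot.observe())
for n in ('scene','side'):
    c=cap(n); save(c,n+'.png'); print(n,c['T'].round(2),c['fovy'],c['k1'])
    hsv=cv2.cvtColor(c['img'],cv2.COLOR_RGB2HSV)
    for nm,m in (('red',((hsv[...,0]<8)|(hsv[...,0]>172))&(hsv[...,1]>130)&(hsv[...,2]>60)),):
        k,l,st,ce=cv2.connectedComponentsWithStats(m.astype(np.uint8))
        for i in range(1,k):
            if st[i,4]>40:
                v,u=np.where(l==i); P,ok=pts(c,np.c_[u,v]); P=P[ok]
                print(nm,st[i],ce[i].round(),np.median(P,0).round() if len(P) else None,np.percentile(P,98,axis=0).round() if len(P) else None,np.percentile(P,2,axis=0).round() if len(P) else None)
E
```

```text
154.70000000000002 {'time_s': 0.0, 'joints': array([63.56233031, 19.07237047, -3.70843644, 83.70477803,  1.23938285,
       77.34210298, -5.07114985]), 'qd': array([-0.01683245,  0.02812608,  0.1034391 ,  0.02151915, -0.02549581,
       -0.03564514,  0.04455339]), 'tau': array([-7.05540697e-04, -6.25448298e+01,  4.88849112e-02, -3.91612315e+01,
        1.62387360e-02,  9.90672503e-03,  7.26992994e-05]), 'tool_pos': array([ 265.50977142, -565.6679602 ,  403.92173794]), 'eef_rot': array([[ 9.05233764e-01,  4.24913392e-01, -6.64234399e-04],
       [ 4.24913903e-01, -9.05232953e-01,  1.21480515e-03],
       [-8.50998882e-05, -1.38192507e-03, -9.99999042e-01]]), 'contact_force': array([ 0.6823758 , -0.61744036,  0.84802519]), 'moment': array([-0.01906237,  0.01819991, -0.02808404]), 'gripper_force': 0.0, 'opening': 0.9995239147575042}
scene [[-8.9000e-01  3.2000e-01 -3.3000e-01  2.0535e+02]
 [-4.6000e-01 -6.2000e-01  6.4000e-01  7.5612e+02]
 [ 0.0000e+00  7.2000e-01  7.0000e-01  7.2051e+02]
 [ 0.0000e+00  0.0000e+00  0.0000e+00  1.0000e+00]] 50.84616463124885 -0.12392731877816937
red [387
[... 889 characters left out ...]
97   41   37 1183] [210. 315.] [575. 408.  84.] [606. 435.  86.] [548. 377.  73.]
side [[ 1.0000e+00 -1.0000e-02 -4.0000e-02  4.6390e+02]
 [-4.0000e-02  3.6000e-01 -9.3000e-01 -6.3354e+02]
 [ 2.0000e-02  9.3000e-01  3.6000e-01  3.7235e+02]
 [ 0.0000e+00  0.0000e+00  0.0000e+00  1.0000e+00]] 50.59380208060061 -0.01774427781580683
red [337 185  31  16 418] [352. 193.] [579. 385.  83.] [610. 430.  86.] [549. 371.  69.]
red [313 200  16  10  52] [320. 204.] [518. 510.  17.] [537. 521.  27.] [501. 498.   9.]
red [367 210  24  14 241] [380. 217.] [619. 261.  73.] [638. 291.  74.] [598. 249.  61.]
red [ 226  380   87   76 5338] [269. 418.] [ 444. -334.  115.] [ 473. -295.  117.] [ 415. -355.  102.]
```

View pics/scene.png

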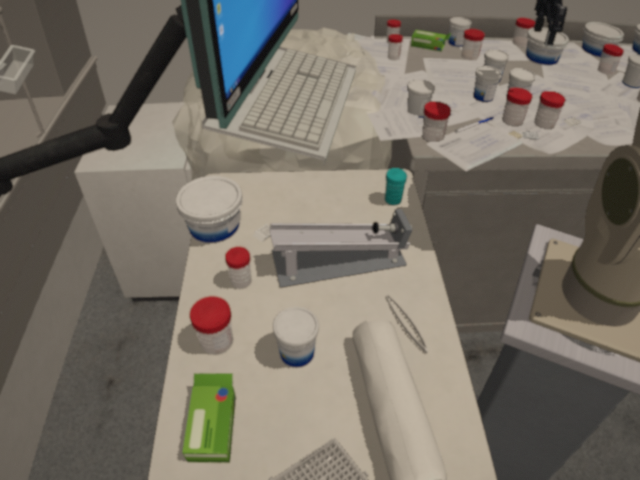

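View pics/side.png

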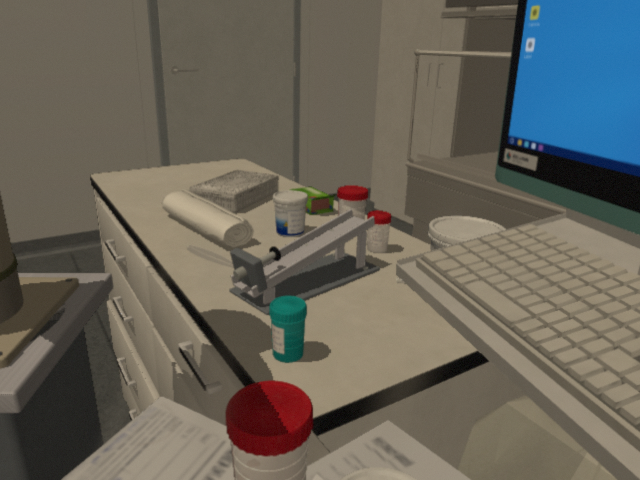

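The scene view shows one free-standing vial on the work surface at (238,257), small with a red lid, seen at (380,217) in the side view. The look-alikes are the jar at (210,315) with its wider red lid, the turquoise vial at (395,186), and the red-lidded jars on the far bench at the top. The first is the one meant: its lid is 73 mm high and about 45 mm wide. The chute runs from (270,235) down to the gate at (400,228). I'll confirm with a crop and measure.

```bash
python3 - <<'E'
from h import *
c=cap('scene'); save(c,'crop.png',(180,160,430,350),3.2)
for uv in [(270,235),(285,236),(330,236),(370,237),(390,236),(330,226),(376,229),(401,212),(401,240),(340,265),(275,228),(390,226),(395,186),(308,330)]:
    P,_=pts(c,uv); print(uv,P[0].round())
for n in ('scene','side'):
    c=cap(n); v,u=np.mgrid[0:480,0:640]; P,ok=pts(c,np.c_[u.ravel(),v.ravel()])
    hsv=cv2.cvtColor(c['img'],cv2.COLOR_RGB2HSV)
    np.savez(n,P=P,ok=ok,hsv=hsv.reshape(-1,3))
    # lid top of vial
    for nm,x0,y0,a,b in(('vial',616,273,70,80),('jar',577,405,80,90)):
        m=ok&(abs(P[:,2]-(a+b)/2)<5)&(np.hypot(P[:,0]-x0,P[:,1]-y0)<45); m&=(hsv.reshape(-1,3)[:,1]>120)
        q=P[m]; print(n,nm,m.sum(),((q.max(0)+q.min(0))/2).round(1),np.ptp(q,0).round(1))
E
```

```text
(270, 235) [586. 208.  82.]
(285, 236) [564. 193.  76.]
(330, 236) [498. 139.  60.]
(370, 237) [437.  86.  40.]
(390, 236) [405.  59.  33.]
(330, 226) [507. 120.  66.]
(376, 229) [424.  95.  73.]
(401, 212) [397.  37.  82.]
(401, 240) [376.  84.  57.]
(340, 265) [468. 152.   7.]
(275, 228) [586. 190.  84.]
(390, 226) [405.  69.  68.]
(395, 186) [445. -64.  56.]
(308, 330) [425. 360.  82.]
scene vial 358 [615.2 272.5  73.2] [43.  45.4  6.4]
scene jar 1047 [578.2 405.1  84. ] [63.6 63.1  7.8]
side vial 169 [617.  272.1  72.6] [43.  48.2  4.8]
side jar 256 [580.2 402.8  83.1] [62.  66.2  5.8]
```

View pics/crop.png

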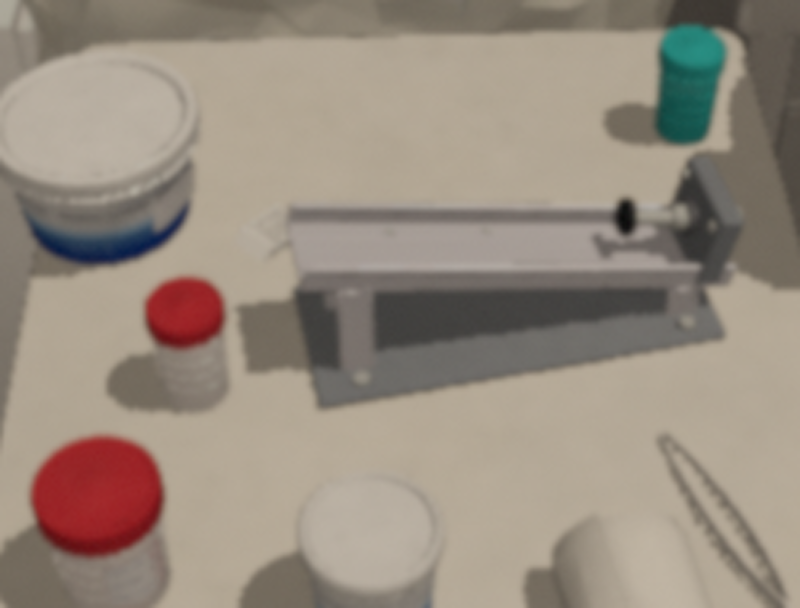

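Confirmed: the vial is at crop (187,345), with a narrow red lid and a clear ribbed body, and the jar at (100,520) is clearly wider. The chute's floor is about (290,245)→(690,245), and the stop head is at (625,217). The cassette lies past the upper end at about (265,230). Next I fit the channel's axis.

```bash
python3 - <<'E'
from h import *
A=[np.load(n+'.npz') for n in('scene','side')]
P=np.vstack([a['P'][a['ok']] for a in A]); src=np.concatenate([np.full(a['ok'].sum(),i) for i,a in enumerate(A)])
d=np.array([-.77,-.635]);d/=np.linalg.norm(d); o=np.array([565,185.])
for it in range(4):
    n=np.array([-d[1],d[0]])
    s=(P[:,:2]-o)@d; t=(P[:,:2]-o)@n
    # walls & floor: height over the sloped floor
    if it==0: c0=75
    h=P[:,2]-(c0-np.tan(.21)*s)
    m=(s>-25)&(s<150)&(abs(t)<45)&(h>-12)&(h<24)
    Q=P[m]; # binned outer limits
    f=m&(abs(t)<20)&(h<8)
    c0+=np.median(h[f])
    ss=np.arange(-15,150,10); L=[];
    for x in ss:
        tt=t[m&(abs(s-x)<6)]; L.append((np.percentile(tt,3),np.percentile(tt,97)))
    L=np.array(L); mid=L.mean(1); a,b=np.polyfit(ss,mid,1)
    print(it,'slope',a,'off',b,'width',np.median(np.ptp(L,axis=1)),'c0',c0,mid.round(1))
    o=o+n*b; d=d+n*a; d/=np.linalg.norm(d)
n=np.array([-d[1],d[0]]); s=(P[:,:2]-o)@d; t=(P[:,:2]-o)@n; h=P[:,2]-(c0-np.tan(.21)*s)
for i in 0,1:
    w=(src==i)&(abs(t)<28)&(h>-6)&(h<17)&(s<100)&(s>-80); print('upper end s',i,np.percentile(s[w],[.5,1,2,5]).round(1))
    g=(src==i)&(abs(t)<35)&(h>25)&(s>120)&(h<60)&(s<260); print('gate/stop s',np.percentile(s[g],[0,2,10,25,50,75,98]).round(1),g.sum())
    k=(src==i)&(abs(t)<15)&(h>-6)&(h<6)&(s>0)&(s<150); print('floor',np.polyfit(s[k],P[k,2],1), 't rng walls',np.percentile(t[(src==i)&(h>8)&(h<18)&(s>0)&(s<150)&(abs(t)<45)],[2,10,50,90,98]).round(1))
    p=(src==i)&(P[:,2]>4)&(P[:,2]<9)&(s<-40)&(s>-150)&(abs(t)<60); q=P[p]; print('cassette?',p.sum(),q.mean(0) if len(q) else 0)
yaw=np.degrees(np.arctan2(d[1],d[0])); print('o',o,'d',d,'yaw',yaw,'c0',c0)
E
```

```text
0 slope 0.01753591830085447 off -14.121003815208942 width 56.963709926809656 c0 75.70000687143757 [-14.3 -14.2 -14.1 -13.8 -13.8 -13.5 -13.3 -13.2 -12.8 -12.8 -12.4 -12.6
 -12.3 -12.  -11.9 -11.8 -11.7]
1 slope 0.0004359897772975079 off -0.035994065627436705 width 56.8826756748479 c0 75.52991915065226 [ 0.  -0.1 -0.  -0.1 -0.1 -0.1 -0.  -0.1  0.2  0.1  0.1 -0.2  0.   0.2
  0.1 -0.1 -0.1]
2 slope -6.743174210066624e-05 off 0.006779610612172169 width 56.88343015047251 c0 75.52902127679027 [ 0.1  0.  -0.  -0.  -0.1 -0.1 -0.  -0.   0.2  0.1  0.1 -0.2 -0.   0.1
  0.  -0.1 -0.1]
3 slope -2.0247973736551785e-06 off 0.0002811097958489432 width 56.88331416740456 c0 75.52916035014346 [ 0.1  0.  -0.  -0.  -0.1 -0.1 -0.  -0.1  0.2  0.1  0.1 -0.2 -0.   0.1
  0.  -0.1 -0.1]
upper end s 0 [-30.8 -30.  -28.9 -25.4]
gate/stop s [163.  164.4 171.2 200.5 213.  219.  228.7] 599
floor [-0.21291212 75.51007323] t rng walls [-29.9 -28.8 -25.4  26.6  27.9]
cassette? 39 [607.43319174 284.51364679   6.19784447]
upper end s 1 [-29.9 -28.9 -27.9 -23. ]
gate/stop s [163.3 167.3 172.  215.7 224.4 227.3 238.2] 925
floor [-0.21287508 75.50976444] t rng walls [-27.5 -26.4  25.9  28.5  29.5]
cassette? 48 [615.71822881 257.57464941   6.41247453]
o [555.99694408 195.9162989 ] d [-0.75998423 -0.64994152] yaw -139.46280736183033 c0 75.52916035014346
```

```bash
cat > go.py <<'E'
from h import *
from scipy.spatial.transform import Rotation as R
d=np.array([-0.75998,-0.64994,0]); n2=np.array([.64994,-.75998,0]); O=np.array([556.,195.9,75.3]); Z=np.array([0,0,1.])
S,C=np.sin(.21),np.cos(.21)
bx=d*C-Z*S; bz=d*S+Z*C; by=np.cross(bz,bx)
def bed(x,y,z): return O+x*bx+y*by+z*bz
def rows(pos,z=None,ty=n2,grasp=None):
    """shares to reach grasp point `grasp` (or tcp pos) with tool z along z, tool y along ty"""
    s=robot.observe(); r=np.array(s['eef_rot'])
    if z is None: z=np.array([0,0,-1.])
    x=np.cross(ty,z); x/=np.linalg.norm(x); T=np.c_[x,np.cross(z,x),z]
    if grasp is not None: pos=grasp-z*robot.grasp_offset
    print('t',s['time_s'],'from',s['tool_pos'].round(1),'to',np.round(pos,1),'trans',(r.T@(pos-s['tool_pos'])/800).round(4),'rot',(R.from_matrix(r.T@T).as_rotvec(degrees=True)/60).round(4))
E
python3 - <<'E'
from go import *
A=[np.load(n+'.npz') for n in('scene','side')]
P=np.vstack([a['P'][a['ok']] for a in A])
for z in 150,250,350,450:
    for y in range(-600,500,100):
        m=(P[:,2]>z)&(P[:,2]<z+100)&(abs(P[:,1]-y)<50)&(P[:,0]>200)&(P[:,0]<900)
        if m.sum()>20: print(z,y,P[m,0].min().round(),m.sum(),end=' | ')
c=cap('scene'); print(plane(c,[[263,235]],7), pts(c,[[210,190],[210,205],[225,195],[185,200]])[0].round())
rows(None,grasp=np.array([616,272.3,250]))
E
```

```text
150 -500 234.0 26 | 150 -400 852.0 200 | 150 -300 818.0 322 | 150 -200 805.0 549 | 150 -100 776.0 4672 | 150 0 757.0 3739 | 150 100 750.0 1425 | 250 -600 238.0 308 | 250 -500 221.0 685 | 250 -400 867.0 120 | 250 -300 840.0 296 | 250 -200 814.0 571 | 250 -100 787.0 6420 | 250 0 761.0 5926 | 250 100 751.0 3123 | 350 -500 237.0 24 | 350 -100 787.0 3321 | 350 0 762.0 5097 | 350 100 750.0 3293 | [[643.21556316 150.53243573   7.        ]] [[763. 152.  81.]
 [734. 190.  82.]
 [727. 150.  80.]
 [788. 201.  82.]]
t 0.3 from [ 265.5 -565.8  404.5] to [616.  272.3 404.7] trans [ 0.8416 -0.7622  0.    ] rot [-0.0004 -0.     -0.2566]
```

```bash
python3 -m inch '[{"translation":[0.053,-0.048,0],"delta_rot":[0,0,-0.016],"fingers":-1},{"translation":[0.1,-0.09,0],"delta_rot":[0,0,-0.03],"fingers":-1},{"translation":[0.14,-0.127,0],"delta_rot":[0,0,-0.05],"fingers":-1},{"translation":[0.18,-0.165,0],"delta_rot":[0,0,-0.07],"fingers":-1},{"translation":[0.22,-0.2,0],"delta_rot":[0,0,-0.09],"fingers":-1},{"translation":[0.26,-0.236,0],"delta_rot":[0,0,-0.11],"fingers":-1},{"translation":[0.3,-0.272,0],"delta_rot":[0,0,-0.13],"fingers":-1},{"translation":[0.34,-0.308,0],"delta_rot":[0,0,-0.14],"fingers":-1},{"translation":[0.38,-0.344,0],"delta_rot":[0,0,-0.15],"fingers":-1},{"translation":[0.42,-0.38,0],"delta_rot":[0,0,-0.16],"fingers":-1}]'
python3 -c "
from go import *
rows(None,grasp=np.array([616,272.3,250]))"
```

```text
time_s: 1.3
tool_pos: [440.8, -146.1, 405.0]
eef_rot: [[0.822, 0.57, 0.001], [0.57, -0.822, -0.001], [0.0, 0.001, -1.0]]
contact_force: [-0.1, -0.0, 0.3]
opening: 1.0
gripper_force: 0.0
t 1.3 from [ 440.8 -146.1  405. ] to [616.  272.3 404.7] trans [ 4.780e-01 -3.048e-01  1.000e-04] rot [ 0.0007 -0.0001 -0.0963]
```

```bash
python3 -m inch '[{"translation":[0.048,-0.03,0],"delta_rot":[0,0,-0.01],"fingers":-1},{"translation":[0.096,-0.061,0],"delta_rot":[0,0,-0.02],"fingers":-1},{"translation":[0.144,-0.092,0],"delta_rot":[0,0,-0.03],"fingers":-1},{"translation":[0.192,-0.122,0],"delta_rot":[0,0,-0.04],"fingers":-1},{"translation":[0.24,-0.153,0],"delta_rot":[0,0,-0.05],"fingers":-1},{"translation":[0.288,-0.184,0],"delta_rot":[0,0,-0.06],"fingers":-1},{"translation":[0.336,-0.214,0],"delta_rot":[0,0,-0.07],"fingers":-1},{"translation":[0.384,-0.245,0],"delta_rot":[0,0,-0.08],"fingers":-1},{"translation":[0.431,-0.275,0],"delta_rot":[0,0,-0.09],"fingers":-1},{"translation":[0.478,-0.305,0],"delta_rot":[0.001,0,-0.096],"fingers":-1}]'
python3 - <<'E'
from go import *
c=cap('wrist'); save(c,'w1.png')
v,u=np.mgrid[0:480,0:640]; uv=np.c_[u.ravel(),v.ravel()]; P,ok=pts(c,uv); h=cv2.cvtColor(c['img'],cv2.COLOR_RGB2HSV).reshape(-1,3)
m=ok&(h[:,1]>120)&((h[:,0]<8)|(h[:,0]>172))&(abs(P[:,2]-73)<6)&(np.hypot(P[:,0]-616,P[:,1]-272)<50)
q=P[m]; print(m.sum(),(q.max(0)+q.min(0))/2,np.ptp(q,0), cv2.minEnclosingCircle(q[:,:2].astype(np.float32)) if m.sum() else '')
rows(None,grasp=np.array([616,272.3,42]))
E
```

```text
time_s: 2.3
tool_pos: [616.4, 272.1, 404.4]
eef_rot: [[0.761, 0.649, -0.001], [0.649, -0.761, 0.0], [-0.0, -0.001, -1.0]]
contact_force: [0.4, -0.8, 0.8]
opening: 1.0
gripper_force: 0.0
2163 [618.65285972 272.37793915  71.11015328] [44.14742402 44.56509273  7.60165794] ((618.387939453125, 272.56512451171875), 22.47809410095215)
t 2.35 from [615.8 279.  402.8] to [616.  272.3 196.7] trans [-0.0054  0.0079  0.2576] rot [-0.0053 -0.0006  0.0058]
```

View pics/w1.png

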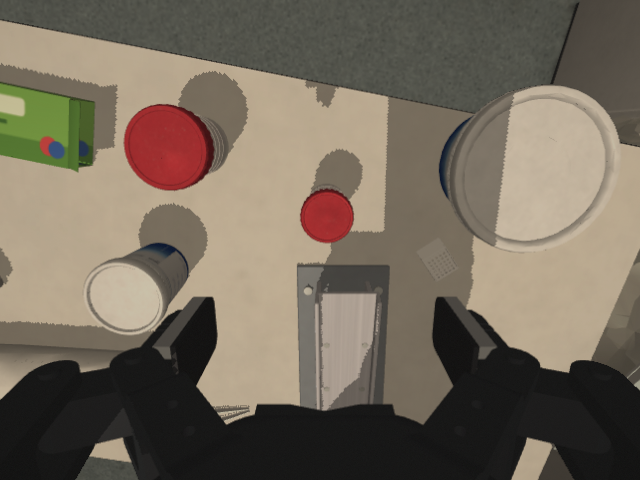

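The wrist view shows the vial's lid at (327,216) between the open fingers. The chute's upper end is at (345,290), the cassette is clear at (437,258), and the jar is at (168,147). I descend part-way, settle and re-measure.

```bash
python3 -m inch '[{"translation":[0,0,0],"delta_rot":[0,0,0],"fingers":-1},{"translation":[0,0,0.03],"delta_rot":[0,0,0],"fingers":-1},{"translation":[0,0,0.06],"delta_rot":[0,0,0],"fingers":-1},{"translation":[0,0,0.08],"delta_rot":[0,0,0],"fingers":-1},{"translation":[0,0,0.09],"delta_rot":[0,0,0],"fingers":-1},{"translation":[0,0,0.1],"delta_rot":[0,0,0],"fingers":-1},{"translation":[0,0,0.1],"delta_rot":[0,0,0],"fingers":-1},{"translation":[0,0,0.1],"delta_rot":[0,0,0],"fingers":-1},{"translation":[0,0,0.1],"delta_rot":[0,0,0],"fingers":-1},{"translation":[0,0,0.1],"delta_rot":[0,0,0],"fingers":-1}]'
cat > vial.py <<'E'
from go import *
c=cap('wrist')
v,u=np.mgrid[0:480,0:640]; uv=np.c_[u.ravel(),v.ravel()]; P,ok=pts(c,uv); h=cv2.cvtColor(c['img'],cv2.COLOR_RGB2HSV).reshape(-1,3)
m=ok&(h[:,1]>120)&((h[:,0]<8)|(h[:,0]>172))
import sys
x0,y0,z0,r=map(float,sys.argv[1:5])
m&=(abs(P[:,2]-z0)<8)&(np.hypot(P[:,0]-x0,P[:,1]-y0)<r)
q=P[m]; top=q[:,2]>np.percentile(q[:,2],90)-3
print(m.sum(),'top z',np.median(q[top,2]),cv2.minEnclosingCircle(q[:,:2].astype(np.float32)),'mid',(q.max(0)+q.min(0))/2, 'bed',((q-O)@np.c_[bx,by,bz]).mean(0))
E
python3 vial.py 616 272 70 50
python3 -c "
from go import *
rows(None,grasp=np.array([616.5,272.4,42]))"
```

```text
time_s: 3.35
tool_pos: [615.8, 270.8, 325.4]
eef_rot: [[0.76, 0.65, 0.0], [0.65, -0.76, 0.001], [0.001, -0.001, -1.0]]
contact_force: [1.0, 0.1, 0.3]
opening: 1.002
gripper_force: 0.0
3863 top z 72.33189013332986 ((618.4586181640625, 272.5896301269531), 22.629150390625) mid [618.77138138 272.6921071   68.42335963] bed [-95.56626426 -17.63601392 -23.6343488 ]
t 3.4 from [615.8 270.8 325.3] to [616.5 272.4 196.7] trans [ 0.0019 -0.0008  0.1607] rot [-0.0006 -0.0008 -0.0005]
```

```bash
python3 -m inch '[{"translation":[0.003,0,0.04],"delta_rot":[0,0,0],"fingers":-1},{"translation":[0.003,0,0.08],"delta_rot":[0,0,0],"fingers":-1},{"translation":[0.003,0,0.12],"delta_rot":[0,0,0],"fingers":-1},{"translation":[0.003,0,0.15],"delta_rot":[0,0,0],"fingers":-1},{"translation":[0.003,0,0.167],"delta_rot":[0,0,0],"fingers":-1},{"translation":[0.003,0,0.167],"delta_rot":[0,0,0],"fingers":-1},{"translation":[0.003,0,0.167],"delta_rot":[0,0,0],"fingers":-1},{"translation":[0.003,0,0.167],"delta_rot":[0,0,0],"fingers":0},{"translation":[0.003,0,0.167],"delta_rot":[0,0,0],"fingers":1},{"translation":[0.003,0,0.167],"delta_rot":[0,0,0],"fingers":1}]'
python3 -m inch '[{"translation":[0,0,0],"delta_rot":[0,0,0],"fingers":1},{"translation":[0,0,0],"delta_rot":[0,0,0],"fingers":1},{"translation":[0,0,0],"delta_rot":[0,0,0],"fingers":1},{"translation":[0,0,0],"delta_rot":[0,0,0],"fingers":1},{"translation":[0,0,0],"delta_rot":[0,0,0],"fingers":1},{"translation":[0,0,0],"delta_rot":[0,0,0],"fingers":1},{"translation":[0,0,0],"delta_rot":[0,0,0],"fingers":1},{"translation":[0,0,0],"delta_rot":[0,0,0],"fingers":1},{"translation":[0,0,0],"delta_rot":[0,0,0],"fingers":1},{"translation":[0,0,0],"delta_rot":[0,0,0],"fingers":1}]'
```

```text
time_s: 4.4
tool_pos: [617.7, 272.4, 192.0]
eef_rot: [[0.76, 0.649, 0.001], [0.649, -0.76, 0.001], [0.001, -0.0, -1.0]]
contact_force: [3.4, -3.3, 2.8]
opening: 0.516
gripper_force: 2.7
time_s: 5.4
tool_pos: [617.8, 272.5, 192.2]
eef_rot: [[0.761, 0.649, 0.001], [0.649, -0.761, 0.001], [0.002, -0.0, -1.0]]
contact_force: [-0.5, -1.6, 6.1]
opening: 0.485
gripper_force: 60.5
```

```bash
python3 -m inch '[{"translation":[0,0,-0.02],"delta_rot":[0,0,0],"fingers":1},{"translation":[0,0,-0.05],"delta_rot":[0,0,0],"fingers":1},{"translation":[0,0,-0.08],"delta_rot":[0,0,0],"fingers":1},{"translation":[0,0,-0.11],"delta_rot":[0,0,0],"fingers":1},{"translation":[0,0,-0.14],"delta_rot":[0,0,0],"fingers":1},{"translation":[0,0,-0.17],"delta_rot":[0,0,0],"fingers":1},{"translation":[0,0,-0.18],"delta_rot":[0,0,0],"fingers":1},{"translation":[0,0,-0.18],"delta_rot":[0,0,0],"fingers":1},{"translation":[0,0,-0.18],"delta_rot":[0,0,0],"fingers":1},{"translation":[0,0,-0.18],"delta_rot":[0,0,0],"fingers":1}]'
python3 -c "
from go import *
rows(bed(25,0,192+45),-bz,by)
rows(bed(25,0,192+2),-bz,by)"
```

```text
time_s: 6.4
tool_pos: [617.3, 272.0, 333.6]
eef_rot: [[0.76, 0.65, -0.003], [0.65, -0.76, -0.0], [-0.002, -0.002, -1.0]]
contact_force: [-0.6, -0.2, -1.1]
opening: 0.486
gripper_force: 60.7
t 6.4 from [617.3 272.  333.6] to [499.9 147.9 301.9] trans [-0.2122  0.0226  0.04  ] rot [-0.0015  0.2025 -0.0007]
t 6.4 from [617.3 272.  333.6] to [506.7 153.7 259.8] trans [-0.2009  0.0227  0.0925] rot [-0.0015  0.2025 -0.0007]
```

```bash
python3 -m inch '[{"translation":[-0.04,0.004,0],"delta_rot":[0,0.03,0],"fingers":1},{"translation":[-0.08,0.009,0],"delta_rot":[0,0.07,0],"fingers":1},{"translation":[-0.12,0.013,0],"delta_rot":[0,0.11,0],"fingers":1},{"translation":[-0.16,0.017,0.01],"delta_rot":[0,0.15,0],"fingers":1},{"translation":[-0.19,0.02,0.02],"delta_rot":[0,0.18,0],"fingers":1},{"translation":[-0.205,0.022,0.03],"delta_rot":[0,0.2,0],"fingers":1},{"translation":[-0.212,0.0226,0.04],"delta_rot":[-0.001,0.2025,0],"fingers":1},{"translation":[-0.212,0.0226,0.04],"delta_rot":[-0.001,0.2025,0],"fingers":1},{"translation":[-0.212,0.0226,0.04],"delta_rot":[-0.001,0.2025,0],"fingers":1},{"translation":[-0.212,0.0226,0.04],"delta_rot":[-0.001,0.2025,0],"fingers":1}]'
python3 - <<'E'
from go import *
c=cap('wrist'); save(c,'w2.png')
# channel walls in the wrist view: floor/wall points below the vial
v,u=np.mgrid[0:480,0:640]; P,ok=pts(c,np.c_[u.ravel(),v.ravel()]); B=(P-O)@np.c_[bx,by,bz]
for x in (-25,-15,-5):
    m=ok&(abs(B[:,0]-x)<4)&(abs(B[:,1])<40)&(B[:,2]>-8)&(B[:,2]<22); q=B[m]
    if len(q): print(x,m.sum(),'y',np.percentile(q[:,1],[1,99]).round(1),'floor z',np.median(q[abs(q[:,1])<18,2]).round(1),'wall',np.percentile(q[:,2],98).round(1))
rows(bed(25,0,192+2),-bz,by)
E
python3 vial.py 510 157 180 60
```

```text
time_s: 7.4
tool_pos: [500.7, 149.2, 303.4]
eef_rot: [[0.743, 0.65, 0.16], [0.636, -0.76, 0.138], [0.211, -0.0, -0.977]]
contact_force: [-0.5, 0.4, -0.9]
opening: 0.483
gripper_force: 60.6
-25 1519 y [-27.4  28.2] floor z -0.6 wall 13.8
-15 1488 y [-27.1  28.2] floor z -0.6 wall 13.8
-5 1444 y [-27.3  28.2] floor z -0.5 wall 13.9
t 7.45 from [500.7 149.2 303.4] to [506.7 153.7 259.8] trans [-0.0023  0.0006  0.0552] rot [-0.0004 -0.0025  0.0003]
8403 top z 186.54265494988869 ((523.683837890625, 169.77134704589844), 22.11513328552246) mid [523.42648203 169.24375407 180.42549099] bed [ 17.41418884  -0.98641696 116.45486269]
```

View pics/w2.png

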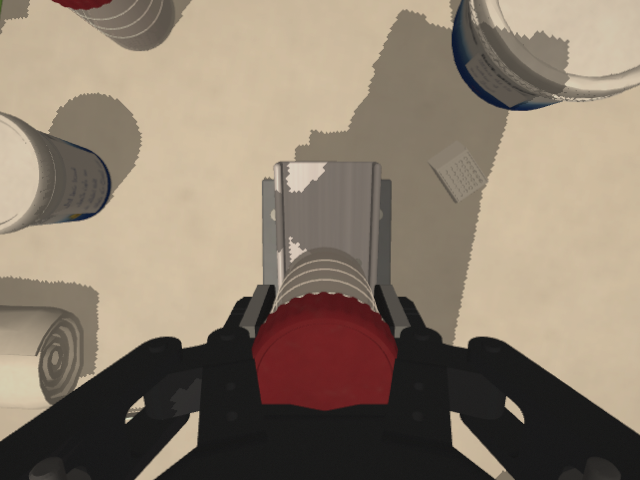

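The wrist view shows the vial held upright, square over the channel: body at (327,280), walls at (280,200) and (378,200). I lower it.

```bash
python3 -m inch '[{"translation":[-0.001,0.001,0.015],"delta_rot":[0,-0.002,0],"fingers":1},{"translation":[-0.002,0.001,0.03],"delta_rot":[0,-0.002,0],"fingers":1},{"translation":[-0.002,0.001,0.042],"delta_rot":[0,-0.002,0],"fingers":1},{"translation":[-0.002,0.001,0.05],"delta_rot":[0,-0.002,0],"fingers":1},{"translation":[-0.002,0.001,0.054],"delta_rot":[0,-0.002,0],"fingers":1},{"translation":[-0.002,0.001,0.057],"delta_rot":[0,-0.002,0],"fingers":1},{"translation":[-0.002,0.001,0.057],"delta_rot":[0,-0.002,0],"fingers":1},{"translation":[-0.002,0.001,0.057],"delta_rot":[0,-0.002,0],"fingers":1},{"translation":[-0.002,0.001,0.057],"delta_rot":[0,-0.002,0],"fingers":1},{"translation":[-0.002,0.001,0.057],"delta_rot":[0,-0.002,0],"fingers":1}]'
python3 -c "
from go import *
s=robot.observe();print(((s['tool_pos']-O)@np.c_[bx,by,bz]).round(2))"
```

```text
time_s: 8.5
tool_pos: [507.0, 152.9, 258.4]
eef_rot: [[0.744, 0.649, 0.159], [0.635, -0.761, 0.135], [0.209, 0.0, -0.978]]
contact_force: [0.4, 0.4, -0.4]
opening: 0.481
gripper_force: 60.6
[ 25.58   0.83 192.71]
```

```bash
python3 -m inch '[{"translation":[0,0,0.0006],"delta_rot":[0,0,0],"fingers":1},{"translation":[0,0,0.0012],"delta_rot":[0,0,0],"fingers":1},{"translation":[0,0,0.0012],"delta_rot":[0,0,0],"fingers":1},{"translation":[0,0,0.0012],"delta_rot":[0,0,0],"fingers":0.3},{"translation":[0,0,0.0012],"delta_rot":[0,0,0],"fingers":0},{"translation":[0,0,0.0012],"delta_rot":[0,0,0],"fingers":-0.2},{"translation":[0,0,0.0012],"delta_rot":[0,0,0],"fingers":-0.4},{"translation":[0,0,0.0012],"delta_rot":[0,0,0],"fingers":-0.6},{"translation":[0,0,0.0012],"delta_rot":[0,0,0],"fingers":-0.8},{"translation":[0,0,0.0012],"delta_rot":[0,0,0],"fingers":-1}]'
python3 - <<'E'
from go import *
c=cap('wrist'); save(c,'w3.png')
E
python3 vial.py 515 162 145 60
```

```text
time_s: 9.5
tool_pos: [507.1, 153.1, 257.2]
eef_rot: [[0.744, 0.649, 0.159], [0.635, -0.76, 0.135], [0.209, 0.0, -0.978]]
contact_force: [-0.3, 0.5, 0.8]
opening: 1.0
gripper_force: 0.0
13551 top z 142.3714315766902 ((526.9660034179688, 170.8863983154297), 22.71933937072754) mid [527.94111304 171.28205471 141.87114512] bed [17.77589279  0.18665699 71.23182578]
```

View pics/w3.png

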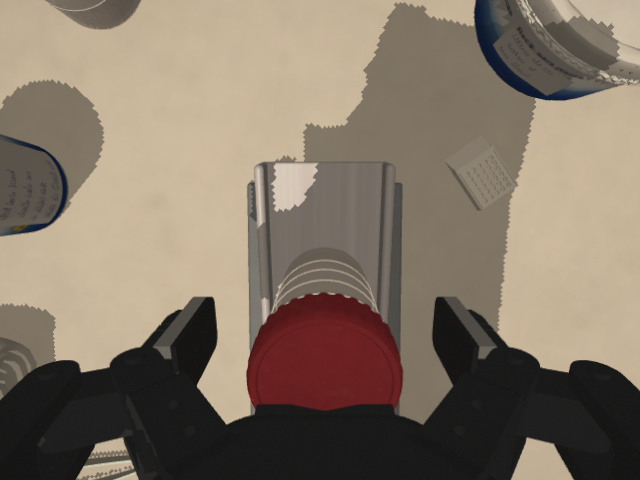

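The vial stands square in the channel and is free of the open fingers: lid at (325,350), walls on both sides. Next I back off upward along the channel normal.

```bash
python3 -m inch '[{"translation":[0,0,0],"delta_rot":[0,0,0],"fingers":-1},{"translation":[0,0,-0.005],"delta_rot":[0,0,0],"fingers":-1},{"translation":[0,0,-0.02],"delta_rot":[0,0,0],"fingers":-1},{"translation":[0,0,-0.04],"delta_rot":[0,0,0],"fingers":-1},{"translation":[0,0,-0.07],"delta_rot":[0,0,0],"fingers":-1},{"translation":[0,0,-0.1],"delta_rot":[0,0,0],"fingers":-1},{"translation":[0,0,-0.12],"delta_rot":[0,0,0],"fingers":-1},{"translation":[0,0,-0.13],"delta_rot":[0,0,0],"fingers":-1},{"translation":[0,0,-0.13],"delta_rot":[0,0,0],"fingers":-1},{"translation":[0,0,-0.13],"delta_rot":[0,0,0],"fingers":-1}]'
python3 vial.py 515 162 145 60
python3 -c "
from go import *
rows(bed(-45,0,100)+Z*173)"
```

```text
time_s: 10.6
tool_pos: [490.4, 138.9, 358.7]
eef_rot: [[0.744, 0.649, 0.158], [0.635, -0.761, 0.135], [0.208, 0.0, -0.978]]
contact_force: [0.0, 0.8, 0.3]
opening: 1.001
gripper_force: 0.0
4404 top z 142.18979195793867 ((526.6712646484375, 170.65505981445312), 22.63835334777832) mid [526.68164541 170.52823282 141.9173949 ] bed [22.20247951  0.31187496 71.60000077]
t 10.65 from [490.4 138.9 358.3] to [573.6 211.  355.5] trans [ 0.1339 -0.0009  0.032 ] rot [-0.0003 -0.1997 -0.0006]
```

```bash
python3 -m inch '[{"translation":[0.03,0,0],"delta_rot":[0,-0.02,0],"fingers":-0.5},{"translation":[0.06,0,0],"delta_rot":[0,-0.06,0],"fingers":0},{"translation":[0.09,0,0.01],"delta_rot":[0,-0.1,0],"fingers":0.5},{"translation":[0.115,0,0.02],"delta_rot":[0,-0.14,0],"fingers":1},{"translation":[0.134,-0.001,0.03],"delta_rot":[0,-0.18,0],"fingers":1},{"translation":[0.134,-0.001,0.032],"delta_rot":[0,-0.2,0],"fingers":1},{"translation":[0.134,-0.001,0.032],"delta_rot":[0,-0.2,0],"fingers":1},{"translation":[0.134,-0.001,0.032],"delta_rot":[0,-0.2,0],"fingers":1},{"translation":[0.134,-0.001,0.032],"delta_rot":[0,-0.2,0],"fingers":1},{"translation":[0.134,-0.001,0.032],"delta_rot":[0,-0.2,0],"fingers":1}]'
python3 -c "
from go import *
rows(bed(-35,0,12)+Z*173)"
```

```text
time_s: 11.65
tool_pos: [573.7, 210.5, 356.7]
eef_rot: [[0.761, 0.649, 0.002], [0.649, -0.761, 0.0], [0.001, 0.001, -1.0]]
contact_force: [0.1, 0.9, 0.4]
opening: 0.002
gripper_force: 0.0
t 11.65 from [573.7 210.5 356.7] to [580.1 216.5 267.3] trans [ 0.0109 -0.0006  0.1117] rot [ 0.0009 -0.0012 -0.0014]
```

```bash
python3 -m inch '[{"translation":[0.011,-0.001,0.02],"delta_rot":[0.001,-0.001,-0.001],"fingers":1},{"translation":[0.011,-0.001,0.045],"delta_rot":[0.001,-0.001,-0.001],"fingers":1},{"translation":[0.011,-0.001,0.07],"delta_rot":[0.001,-0.001,-0.001],"fingers":1},{"translation":[0.011,-0.001,0.09],"delta_rot":[0.001,-0.001,-0.001],"fingers":1},{"translation":[0.011,-0.001,0.105],"delta_rot":[0.001,-0.001,-0.001],"fingers":1},{"translation":[0.011,-0.001,0.112],"delta_rot":[0.001,-0.001,-0.001],"fingers":1},{"translation":[0.011,-0.001,0.112],"delta_rot":[0.001,-0.001,-0.001],"fingers":1},{"translation":[0.011,-0.001,0.112],"delta_rot":[0.001,-0.001,-0.001],"fingers":1},{"translation":[0.011,-0.001,0.112],"delta_rot":[0.001,-0.001,-0.001],"fingers":1},{"translation":[0.011,-0.001,0.112],"delta_rot":[0.001,-0.001,-0.001],"fingers":1}]'
cat > tip.py <<'E'
from go import *
s=robot.observe(); r=np.array(s['eef_rot']); B=np.c_[bx,by,bz]
print('t',s['time_s'],'tip bed',((s['tool_pos']+r[:,2]*173-O)@B).round(2),'force bed',(np.array(s['contact_force'])@B).round(2))
E
python3 tip.py; python3 -c "
from go import *
rows(bed(45,0,12)+Z*173)"
```

```text
time_s: 12.65
tool_pos: [580.2, 217.6, 267.3]
eef_rot: [[0.76, 0.65, 0.0], [0.65, -0.76, 0.001], [0.0, -0.001, -1.0]]
contact_force: [-0.5, -0.6, -0.0]
opening: 0.002
gripper_force: 0.0
t 12.65 tip bed [-35.86  -0.84  11.82] force bed [0.74 0.16 0.11]
t 12.65 from [580.2 217.6 267.3] to [520.7 165.7 250.7] trans [-0.0988  0.0009  0.0208] rot [-0.0005 -0.0004  0.0003]
```

```bash
python3 -m inch '[{"translation":[-0.008,0.001,0.0017],"delta_rot":[0,0,0],"fingers":1},{"translation":[-0.016,0.001,0.0034],"delta_rot":[0,0,0],"fingers":1},{"translation":[-0.022,0.001,0.0047],"delta_rot":[0,0,0],"fingers":1},{"translation":[-0.027,0.001,0.0057],"delta_rot":[0,0,0],"fingers":1},{"translation":[-0.031,0.001,0.0066],"delta_rot":[0,0,0],"fingers":1},{"translation":[-0.035,0.001,0.0074],"delta_rot":[0,0,0],"fingers":1},{"translation":[-0.039,0.001,0.0083],"delta_rot":[0,0,0],"fingers":1},{"translation":[-0.043,0.001,0.0091],"delta_rot":[0,0,0],"fingers":1},{"translation":[-0.047,0.001,0.01],"delta_rot":[0,0,0],"fingers":1},{"translation":[-0.05,0.001,0.0106],"delta_rot":[0,0,0],"fingers":1}]'
python3 tip.py; python3 vial.py 515 162 140 70;  python3 -c "
from go import *
rows(bed(60,0,12)+Z*173)"
```

```text
time_s: 13.65
tool_pos: [550.0, 190.7, 258.2]
eef_rot: [[0.76, 0.65, -0.001], [0.65, -0.76, 0.0], [-0.0, -0.001, -1.0]]
contact_force: [0.7, 0.9, -0.3]
opening: -0.004
gripper_force: 0.2
t 13.65 tip bed [ 5.76 -0.13 11.31] force bed [-1.02 -0.24 -0.54]
t 13.7 from [549.8 190.6 258.1] to [509.5 156.1 247.5] trans [-0.0663 -0.0001  0.0132] rot [-0.0009  0.0008  0.0002]Traceback (most recent call last):
  File "vial.py", line 8, in <module>
    q=P[m]; top=q[:,2]>np.percentile(q[:,2],90)-3
                       ~~~~~~~~~~~~~^^^^^^^^^^^
    return _quantile_unchecked(
        a, q, axis, out, overwrite_input, method, keepdims, weights)
    return _ureduce(a,
                    func=_quantile_ureduce_func,
    ...<5 lines>...
                    overwrite_input=overwrite_input,
                    method=method)
    r = func(a, **kwargs)
    result = _quantile(arr,
                       quantiles=q,
    ...<2 lines>...
                       out=out,
                       weights=wgt)
    slices_having_nans = np.isnan(arr[-1, ...])
                                  ~~~^^^^^^^^^
IndexError: index -1 is out of bounds for axis 0 with size 0
```

```bash
cat > look.py <<'E'
from go import *
import sys
out=[]
for n in('scene','side'):
    c=cap(n); v,u=np.mgrid[0:480,0:640]; uv=np.c_[u.ravel(),v.ravel()]; P,ok=pts(c,uv); h=cv2.cvtColor(c['img'],cv2.COLOR_RGB2HSV).reshape(-1,3)
    B=(P-O)@np.c_[bx,by,bz]
    m=ok&(h[:,1]>120)&((h[:,0]<8)|(h[:,0]>172))&(abs(B[:,1])<50)&(B[:,0]>-40)&(B[:,0]<220)&(B[:,2]>30)&(B[:,2]<100)
    q=B[m]; print(n,m.sum(), 'lid bed lo',np.percentile(q,2,axis=0).round(1),'hi',np.percentile(q,98,axis=0).round(1)) if m.sum()>20 else print(n,'hidden')
    im=c['img'][:,:,::-1]; a=im[180:310,215:415] if n=='scene' else im[170:310,215:415]
    out.append(cv2.resize(a,(400,270)))
cv2.imwrite('pics/'+sys.argv[1],np.hstack(out))
E
python3 look.py l1.png
```

```text
scene 406 lid bed lo [ 17.  -22.7  63.1] hi [57.8 17.6 74.3]
side 462 lid bed lo [  4.6 -19.3  59.9] hi [59.6 22.7 73.8]
```

View pics/l1.png

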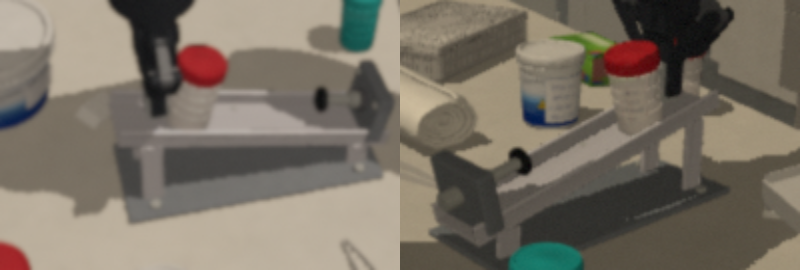

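The vial is upright, with its lid at (205,65) on the left and (632,58) on the right, and the fingers behind it at its foot. The stop head is at (320,98). It slides well, so I continue.

```bash
python3 -m inch '[{"translation":[-0.004,0,0.0008],"delta_rot":[0,0,0],"fingers":1},{"translation":[-0.009,0,0.0018],"delta_rot":[0,0,0],"fingers":1},{"translation":[-0.014,0,0.0028],"delta_rot":[0,0,0],"fingers":1},{"translation":[-0.019,0,0.0038],"delta_rot":[0,0,0],"fingers":1},{"translation":[-0.024,0,0.0048],"delta_rot":[0,0,0],"fingers":1},{"translation":[-0.029,0,0.0059],"delta_rot":[0,0,0],"fingers":1},{"translation":[-0.034,0,0.007],"delta_rot":[0,0,0],"fingers":1},{"translation":[-0.039,0,0.0081],"delta_rot":[0,0,0],"fingers":1},{"translation":[-0.044,0,0.0092],"delta_rot":[0,0,0],"fingers":1},{"translation":[-0.049,0,0.0102],"delta_rot":[0,0,0],"fingers":1}]'
python3 tip.py
python3 -m inch '[{"translation":[-0.005,0,0.0011],"delta_rot":[0,0,0],"fingers":1},{"translation":[-0.01,0,0.0021],"delta_rot":[0,0,0],"fingers":1},{"translation":[-0.015,0,0.0032],"delta_rot":[0,0,0],"fingers":1},{"translation":[-0.02,0,0.0042],"delta_rot":[0,0,0],"fingers":1},{"translation":[-0.025,0,0.0053],"delta_rot":[0,0,0],"fingers":1},{"translation":[-0.03,0,0.0064],"delta_rot":[0,0,0],"fingers":1},{"translation":[-0.034,0,0.0072],"delta_rot":[0,0,0],"fingers":1},{"translation":[-0.038,0,0.0081],"delta_rot":[0,0,0],"fingers":1},{"translation":[-0.042,0,0.0089],"delta_rot":[0,0,0],"fingers":1},{"translation":[-0.044,0,0.0093],"delta_rot":[0,0,0],"fingers":1}]'
python3 tip.py; python3 look.py l2.png
```

```text
time_s: 14.8
tool_pos: [520.1, 165.2, 250.0]
eef_rot: [[0.76, 0.65, -0.001], [0.65, -0.76, 0.0], [-0.0, -0.001, -1.0]]
contact_force: [1.1, 0.2, -0.7]
opening: 0.002
gripper_force: 0.1
t 14.8 tip bed [45.91 -0.15 11.49] force bed [-0.76  0.55 -0.92]
time_s: 15.8
tool_pos: [493.4, 142.3, 242.5]
eef_rot: [[0.76, 0.65, -0.001], [0.65, -0.76, 0.0], [-0.001, -0.001, -1.0]]
contact_force: [0.2, 0.5, -0.1]
opening: -0.002
gripper_force: 0.1
t 15.8 tip bed [81.91 -0.09 11.56] force bed [-0.46 -0.3  -0.18]
scene 343 lid bed lo [ 94.  -23.3  62.6] hi [132.8  17.   74.5]
side 511 lid bed lo [ 91.7 -17.7  59.6] hi [135.7  22.4  73.7]
```

```bash
python3 -m inch '[{"translation":[-0.002,0,0.0004],"delta_rot":[0,0,0],"fingers":1},{"translation":[-0.004,0,0.0009],"delta_rot":[0,0,0],"fingers":1},{"translation":[-0.006,0,0.0013],"delta_rot":[0,0,0],"fingers":1},{"translation":[-0.008,0,0.0017],"delta_rot":[0,0,0],"fingers":1},{"translation":[-0.01,0,0.0021],"delta_rot":[0,0,0],"fingers":1},{"translation":[-0.012,0,0.0026],"delta_rot":[0,0,0],"fingers":1},{"translation":[-0.014,0,0.003],"delta_rot":[0,0,0],"fingers":1},{"translation":[-0.016,0,0.0034],"delta_rot":[0,0,0],"fingers":1},{"translation":[-0.018,0,0.0038],"delta_rot":[0,0,0],"fingers":1},{"translation":[-0.019,0,0.004],"delta_rot":[0,0,0],"fingers":1}]'
python3 tip.py
python3 -m inch '[{"translation":[-0.001,0,0.0002],"delta_rot":[0,0,0],"fingers":1},{"translation":[-0.002,0,0.0004],"delta_rot":[0,0,0],"fingers":1},{"translation":[-0.003,0,0.0006],"delta_rot":[0,0,0],"fingers":1},{"translation":[-0.004,0,0.0009],"delta_rot":[0,0,0],"fingers":1},{"translation":[-0.005,0,0.0011],"delta_rot":[0,0,0],"fingers":1},{"translation":[-0.006,0,0.0013],"delta_rot":[0,0,0],"fingers":1},{"translation":[-0.007,0,0.0015],"delta_rot":[0,0,0],"fingers":1},{"translation":[-0.0075,0,0.0016],"delta_rot":[0,0,0],"fingers":1},{"translation":[-0.0075,0,0.0016],"delta_rot":[0,0,0],"fingers":1},{"translation":[-0.0075,0,0.0016],"delta_rot":[0,0,0],"fingers":1}]'
python3 tip.py; python3 look.py l3.png
```

```text
time_s: 16.9
tool_pos: [481.9, 132.5, 239.4]
eef_rot: [[0.76, 0.65, -0.001], [0.65, -0.76, 0.0], [-0.001, -0.001, -1.0]]
contact_force: [-0.6, 0.3, 0.2]
opening: -0.002
gripper_force: 0.2
t 16.9 tip bed [97.33 -0.11 11.61] force bed [ 0.23 -0.63  0.25]
time_s: 17.9
tool_pos: [477.5, 128.7, 238.1]
eef_rot: [[0.76, 0.65, -0.001], [0.65, -0.76, 0.0], [-0.001, -0.001, -1.0]]
contact_force: [-0.2, 0.5, 0.9]
opening: -0.005
gripper_force: 0.0
t 17.9 tip bed [103.27  -0.15  11.61] force bed [-0.31 -0.5   0.86]
scene 320 lid bed lo [116.7 -22.4  63.4] hi [153.9  17.2  74.6]
side 525 lid bed lo [104.  -17.9  60.3] hi [156.8  22.6  73.6]
```

```bash
python3 -m inch '[{"translation":[-0.001,0,0.0002],"delta_rot":[0,0,0],"fingers":1},{"translation":[-0.002,0,0.0004],"delta_rot":[0,0,0],"fingers":1},{"translation":[-0.003,0,0.0006],"delta_rot":[0,0,0],"fingers":1},{"translation":[-0.004,0,0.0009],"delta_rot":[0,0,0],"fingers":1},{"translation":[-0.005,0,0.0011],"delta_rot":[0,0,0],"fingers":1},{"translation":[-0.005,0,0.0011],"delta_rot":[0,0,0],"fingers":1},{"translation":[-0.005,0,0.0011],"delta_rot":[0,0,0],"fingers":1},{"translation":[-0.005,0,0.0011],"delta_rot":[0,0,0],"fingers":1},{"translation":[-0.005,0,0.0011],"delta_rot":[0,0,0],"fingers":1},{"translation":[-0.005,0,0.0011],"delta_rot":[0,0,0],"fingers":1}]'
python3 tip.py
python3 -m inch '[{"translation":[-0.001,0,0.0002],"delta_rot":[0,0,0],"fingers":1},{"translation":[-0.002,0,0.0004],"delta_rot":[0,0,0],"fingers":1},{"translation":[-0.003,0,0.0006],"delta_rot":[0,0,0],"fingers":1},{"translation":[-0.003,0,0.0006],"delta_rot":[0,0,0],"fingers":1},{"translation":[-0.003,0,0.0006],"delta_rot":[0,0,0],"fingers":1},{"translation":[-0.003,0,0.0006],"delta_rot":[0,0,0],"fingers":1},{"translation":[-0.003,0,0.0006],"delta_rot":[0,0,0],"fingers":1},{"translation":[-0.003,0,0.0006],"delta_rot":[0,0,0],"fingers":1},{"translation":[-0.003,0,0.0006],"delta_rot":[0,0,0],"fingers":1},{"translation":[-0.003,0,0.0006],"delta_rot":[0,0,0],"fingers":1}]'
python3 tip.py
```

```text
time_s: 19.0
tool_pos: [474.5, 126.1, 237.2]
eef_rot: [[0.76, 0.65, -0.001], [0.65, -0.76, 0.0], [-0.001, -0.001, -1.0]]
contact_force: [0.4, -0.8, 0.4]
opening: 0.006
gripper_force: 0.0
t 19.0 tip bed [107.32  -0.13  11.58] force bed [0.14 0.83 0.46]
time_s: 20.0
tool_pos: [472.7, 124.6, 236.8]
eef_rot: [[0.76, 0.65, -0.001], [0.65, -0.76, 0.0], [-0.0, -0.001, -1.0]]
contact_force: [1.0, -0.2, -0.0]
opening: 0.001
gripper_force: 0.5
t 20.0 tip bed [109.7   -0.12  11.64] force bed [-0.64  0.8  -0.17]
```

```bash
python3 -m inch '[{"translation":[-0.001,0,0.0002],"delta_rot":[0,0,0],"fingers":1},{"translation":[-0.002,0,0.0004],"delta_rot":[0,0,0],"fingers":1},{"translation":[-0.003,0,0.0006],"delta_rot":[0,0,0],"fingers":1},{"translation":[-0.003,0,0.0006],"delta_rot":[0,0,0],"fingers":1},{"translation":[-0.003,0,0.0006],"delta_rot":[0,0,0],"fingers":1},{"translation":[-0.003,0,0.0006],"delta_rot":[0,0,0],"fingers":1},{"translation":[-0.003,0,0.0006],"delta_rot":[0,0,0],"fingers":1},{"translation":[-0.003,0,0.0006],"delta_rot":[0,0,0],"fingers":1},{"translation":[-0.003,0,0.0006],"delta_rot":[0,0,0],"fingers":1},{"translation":[-0.003,0,0.0006],"delta_rot":[0,0,0],"fingers":1}]'
python3 tip.py; python3 look.py l4.png; python3 tip.py
```

```text
time_s: 21.0
tool_pos: [470.9, 123.0, 236.3]
eef_rot: [[0.76, 0.65, -0.001], [0.65, -0.76, 0.0], [-0.0, -0.001, -1.0]]
contact_force: [2.8, 2.2, -0.5]
opening: -0.0
gripper_force: 1.8
t 21.0 tip bed [112.14  -0.12  11.67] force bed [-3.36  0.2  -1.25]
scene 308 lid bed lo [126.8 -22.6  63.1] hi [162.5  18.4  74.5]
side 531 lid bed lo [112.5 -19.2  60.2] hi [165.3  22.5  73.9]
t 21.1 tip bed [ 1.1214e+02 -1.1000e-01  1.1680e+01] force bed [-3.12 -0.34 -1.26]
```

View pics/l4.png

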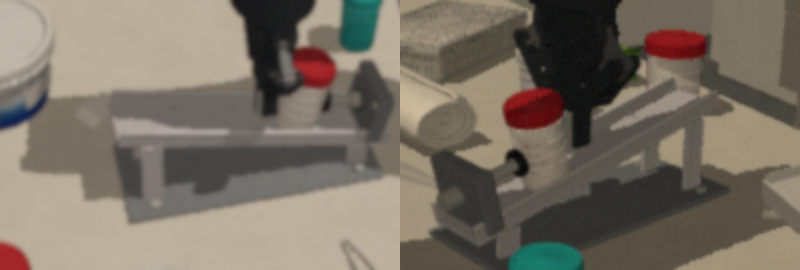

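The vial is upright against the black stop head at (517,160), with the fingers behind it. Felt force is about 3 N, so contact started near tip x ≈ 110. I back off 3 mm, raise the fingertip to about 23 mm (nearer the stop's height, so the vial can't tip back), then press.

```bash
python3 -m inch '[{"translation":[0.002,0,-0.0004],"delta_rot":[0,0,0],"fingers":1},{"translation":[0.0037,0,-0.0008],"delta_rot":[0,0,0],"fingers":1},{"translation":[0.0037,0,-0.0008],"delta_rot":[0,0,0],"fingers":1},{"translation":[0.0022,0,-0.0075],"delta_rot":[0,0,0],"fingers":1},{"translation":[0.0008,0,-0.0142],"delta_rot":[0,0,0],"fingers":1},{"translation":[0.0008,0,-0.0142],"delta_rot":[0,0,0],"fingers":1},{"translation":[-0.0002,0,-0.014],"delta_rot":[0,0,0],"fingers":1},{"translation":[-0.0012,0,-0.0138],"delta_rot":[0,0,0],"fingers":1},{"translation":[-0.0022,0,-0.0136],"delta_rot":[0,0,0],"fingers":1},{"translation":[-0.0029,0,-0.0134],"delta_rot":[0,0,0],"fingers":1}]'
python3 tip.py
python3 -m inch '[{"translation":[-0.0006,0,0.0001],"delta_rot":[0,0,0],"fingers":1},{"translation":[-0.0012,0,0.0002],"delta_rot":[0,0,0],"fingers":1},{"translation":[-0.0018,0,0.0004],"delta_rot":[0,0,0],"fingers":1},{"translation":[-0.0024,0,0.0005],"delta_rot":[0,0,0],"fingers":1},{"translation":[-0.003,0,0.0006],"delta_rot":[0,0,0],"fingers":1},{"translation":[-0.003,0,0.0006],"delta_rot":[0,0,0],"fingers":1},{"translation":[-0.003,0,0.0006],"delta_rot":[0,0,0],"fingers":1},{"translation":[-0.003,0,0.0006],"delta_rot":[0,0,0],"fingers":1},{"translation":[-0.003,0,0.0006],"delta_rot":[0,0,0],"fingers":1},{"translation":[-0.003,0,0.0006],"delta_rot":[0,0,0],"fingers":1}]'
python3 tip.py; python3 look.py l5.png; python3 tip.py
```

```text
time_s: 22.1
tool_pos: [469.5, 121.8, 247.5]
eef_rot: [[0.76, 0.65, 0.001], [0.65, -0.76, 0.001], [0.001, -0.001, -1.0]]
contact_force: [3.1, 2.4, 5.3]
opening: -0.003
gripper_force: 2.6
t 22.1 tip bed [ 1.1139e+02 -3.0000e-02  2.2880e+01] force bed [-4.98  0.21  4.4 ]
time_s: 23.1
tool_pos: [467.7, 120.3, 247.0]
eef_rot: [[0.76, 0.65, 0.001], [0.65, -0.76, 0.001], [0.001, -0.001, -1.0]]
contact_force: [4.7, 3.3, 5.8]
opening: -0.0
gripper_force: 3.4
t 23.1 tip bed [ 1.1365e+02 -4.0000e-02  2.2930e+01] force bed [-6.82  0.54  4.51]
scene 258 lid bed lo [132.4 -22.9  62.8] hi [162.9  18.6  74.2]
side 518 lid bed lo [125.7 -17.1  60.6] hi [166.8  23.2  73.8]
t 23.2 tip bed [ 1.1367e+02 -7.0000e-02  2.2900e+01] force bed [-6.88 -1.04  3.42]
```

```bash
python3 -m inch '[{"translation":[-0.0006,0,0.0001],"delta_rot":[0,0,0],"fingers":1},{"translation":[-0.0012,0,0.0002],"delta_rot":[0,0,0],"fingers":1},{"translation":[-0.0018,0,0.0003],"delta_rot":[0,0,0],"fingers":1},{"translation":[-0.0024,0,0.0004],"delta_rot":[0,0,0],"fingers":1},{"translation":[-0.0028,0,0.0004],"delta_rot":[0,0,0],"fingers":1},{"translation":[-0.0028,0,0.0004],"delta_rot":[0,0,0],"fingers":1},{"translation":[-0.0028,0,0.0004],"delta_rot":[0,0,0],"fingers":1},{"translation":[-0.0028,0,0.0004],"delta_rot":[0,0,0],"fingers":1},{"translation":[-0.0028,0,0.0004],"delta_rot":[0,0,0],"fingers":1},{"translation":[-0.0028,0,0.0004],"delta_rot":[0,0,0],"fingers":1}]'
python3 tip.py; python3 look.py l6.png; python3 tip.py
```

```text
time_s: 24.2
tool_pos: [466.1, 119.1, 246.7]
eef_rot: [[0.76, 0.65, 0.001], [0.65, -0.76, 0.002], [0.002, -0.001, -1.0]]
contact_force: [6.5, 5.4, 4.5]
opening: 0.0
gripper_force: 4.0
t 24.2 tip bed [115.6   -0.12  23.04] force bed [-9.16  0.14  2.64]
scene 255 lid bed lo [134.5 -23.5  63.5] hi [164.9  17.7  74.4]
side 522 lid bed lo [126.7 -17.8  60. ] hi [168.4  22.9  73.6]
t 24.3 tip bed [ 1.1562e+02 -1.1000e-01  2.3030e+01] force bed [-8.01 -0.66  2.07]
```

View pics/l6.png

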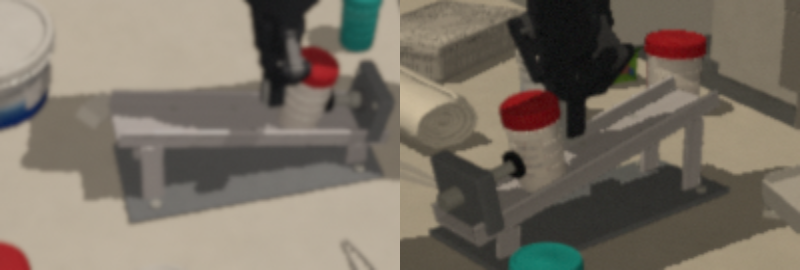

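The vial is square on the floor, the head is visibly pushed in at (513,163), and the push is 8–9 N. I back off slowly.

```bash
python3 -m inch '[{"translation":[0.001,0,-0.0002],"delta_rot":[0,0,0],"fingers":1},{"translation":[0.002,0,-0.0004],"delta_rot":[0,0,0],"fingers":1},{"translation":[0.003,0,-0.0006],"delta_rot":[0,0,0],"fingers":1},{"translation":[0.004,0,-0.0008],"delta_rot":[0,0,0],"fingers":1},{"translation":[0.005,0,-0.001],"delta_rot":[0,0,0],"fingers":1},{"translation":[0.006,0,-0.0012],"delta_rot":[0,0,0],"fingers":1},{"translation":[0.007,0,-0.0014],"delta_rot":[0,0,0],"fingers":1},{"translation":[0.009,0,-0.0019],"delta_rot":[0,0,0],"fingers":1},{"translation":[0.012,0,-0.0025],"delta_rot":[0,0,0],"fingers":1},{"translation":[0.016,0,-0.0034],"delta_rot":[0,0,0],"fingers":1}]'
python3 tip.py
python3 -m inch '[{"translation":[0.01,0,-0.002],"delta_rot":[0,0,0],"fingers":1},{"translation":[0.03,0,-0.006],"delta_rot":[0,0,0],"fingers":1},{"translation":[0.05,0,-0.011],"delta_rot":[0,0,0],"fingers":1},{"translation":[0.07,0,-0.015],"delta_rot":[0,0,0],"fingers":1},{"translation":[0.09,0,-0.03],"delta_rot":[0,0,0],"fingers":1},{"translation":[0.09,0,-0.06],"delta_rot":[0,0,0],"fingers":1},{"translation":[0.09,0,-0.1],"delta_rot":[0,0,0],"fingers":1},{"translation":[0.09,0,-0.12],"delta_rot":[0,0,0],"fingers":1},{"translation":[0.09,0,-0.12],"delta_rot":[0,0,0],"fingers":1},{"translation":[0.09,0,-0.12],"delta_rot":[0,0,0],"fingers":1}]'
python3 look.py l7.png
```

```text
time_s: 25.3
tool_pos: [475.2, 126.7, 248.7]
eef_rot: [[0.76, 0.65, -0.002], [0.65, -0.76, -0.0], [-0.001, -0.001, -1.0]]
contact_force: [-0.4, -0.3, 0.1]
opening: -0.005
gripper_force: 0.0
t 25.3 tip bed [104.23  -0.13  22.61] force bed [ 0.45 -0.01  0.18]
time_s: 26.3
tool_pos: [530.1, 173.5, 344.3]
eef_rot: [[0.76, 0.65, -0.001], [0.65, -0.76, 0.0], [-0.001, -0.001, -1.0]]
contact_force: [-0.4, -0.4, -0.6]
opening: -0.0
gripper_force: 0.0
scene 355 lid bed lo [119.5 -22.8  63.3] hi [159.6  17.7  74.3]
side 500 lid bed lo [122.7 -18.5  60.6] hi [162.7  22.6  73.8]
```

View pics/l7.png

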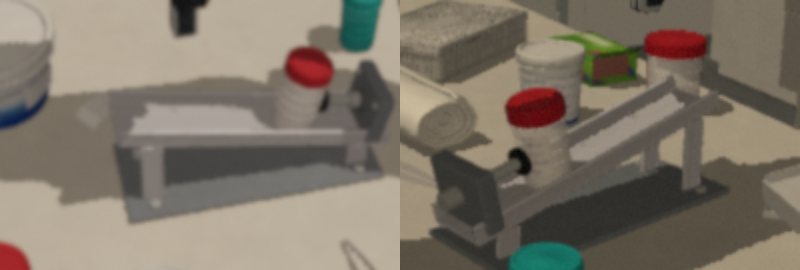

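The vial stands square in the channel, lid at (535,105). It has sprung back about 5 mm and still rests against the stop at (519,160). The gripper is well clear, so I hand in.

```bash
python3 -c "
from station import robot
print(robot.sign_off())"
```

```text
the job is handed in; nothing more can be done
None
```

The vial was stood and let go at the upper end, pushed down the chute and pressed on the stop (8–9 N at the wrist, an estimated 6–7 N on the stop), then left upright against the stop in the last pictures; the job is handed in at about 26 s, with no verdict returned.

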